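Roll the mailing tube to its parking band

ROBOT

A 7-joint arm with a two-finger parallel gripper is mounted at the origin on a cart in front of the work surface, level with it; the furniture and walls round the work are solid. World frame = base frame: x ahead of the robot, y to its left, z up, the work surface at z = 0. Lengths are in m, angles in degrees, forces in N, time in s.
With the tool pointing down it reaches from about 0.425 to 0.875 m from the base axis. Payload 4.7 kg.
Tool frame: the origin (TCP) lies midway between the tips of the shut fingers; the grasp point (between the pads) lies 19 mm behind it; z points along the fingers, y is the line along which they close (so a half turn about z gives the same grasp; the last joint's range is limited). The gripper opens to 87 mm and grips with 3 to 60 N. Pads are 19 mm wide; open, the fingers measure 117 mm over their backs; the gripper's body (75 mm by 190 mm) begins 51 mm behind the grasp point.
Start: joints at [-72.359, 18.392, -4.016, 83.108, 1.295, 78.541, -3.26], TCP at [0.188, 0.622, 0.223] pointing down, gripper open.
Joint ranges: [-163.93, 163.93], [-17.29, 119.83], [-79.2, 71.16], [3.27, 140.29], [-89.18, 269.18], [5.43, 117.66], [-154.24, 154.24]. Speed limits (degrees/s): [147.25, 147.25, 180, 180, 180, 180, 180].

INTERFACE

Orientations are given as [roll, pitch, yaw] about the fixed x, y, z axes, in that order (R = Rz(yaw) Ry(pitch) Rx(roll)).
In Python, from cell import env, viewer, boxes_of, masks_of gives the robot as it stands. The module is installed in compiled form; this text tells all that it offers.
- The arm moves only by the tool apply_moves, never from a script. Its argument "moves" is a list of rows, each a list of 7 numbers: the shift along the tool's x, y, z scaled (see below), then the turn, a rotation vector about the tool's x, y, z scaled (see below), then the opening, from 0 (shut) to 1 (fully open). A call has 1 to 20 rows; each row is the pose to reach, as a shift and turn from the pose commanded when the call began, along the tool's axes at that moment; what a row does not reach only later rows make up. The controller multiplies each number of a shift by 0.2 m and each number of a turn by 1.5 rad. A row lasts 1/10 s, in which the tool goes at most 50 mm and 8.59 degrees, less where a joint would pass 70% of its speed; a pose out of reach is approached as far as the arm can. A call with a number of a shift or a turn outside -1 to 1 is refused whole. A call with a gripper value outside its range is refused whole. The fingers move at their own pace and stop on an object; "grip_force" is the grip in N (left out, the last holds). Time passes only in rows, so rows that repeat a pose let the fingers close. It gives the time, the measured TCP pose, the force, the opening and the grip force at its end, in the units of the state.
- env.get_obs(): the state, without advancing time (a new reading comes with each control period).
- viewer.read_camera(name): name is "scene" or "top" or "wrist"; returns the picture (400x640x3 uint8, red, green, blue); there is no depth.
- viewer.get_calibration(name): a dict with "fov_y" (degrees; the focal length in pixels is half the picture's height over the tangent of half this angle, whatever the lens; pixels are square), "cx", "cy" (the principal point, pixels), "k1" (the pictures are not rectified: a ray, as slopes to the right and down, at radius r is drawn at 1 + k1 r^2 times it, then the intrinsics apply), "position" and "orientation" of the camera in the world. Camera axes: x right, y up, looking along -z (the intrinsics and any distortion apply to the point x, -y, -z); pixel columns grow to the right and rows downward; lengths in m; the calibration is good to about 2 mm. A picture is of the moment at which its call begins: read the wrist's pose just before it. get_calibration takes no time and is no camera call; for the wrist camera it gives the pose at the moment of the call.
- env.sign_off(): hands the job in; it is judged then, once.
Trained networks look in the newest picture that a camera, given by its name, has taken for a name from the list of things; names that differ only in an ending like _2 or _b are one class to them, and where a whole thing is asked for, a point or a joint stands for the part that bears it (a point fixed in the world has none). Each returns a list of dicts, best first, with "conf" (0 to 1); they miss things now and then, are a little off and sometimes report something else, mostly with a low value. They report only what shows in the picture. A call takes as long as a camera call.
- boxes_of(camera, target): "location" ([column, row] in pixels, amid what is visible of it).
- masks_of(camera, target): "pixels" (400x640 bool, what is visible of it) and "location" ([column, row] in pixels, amid what is visible of it).
The state is a dict: "time_s": time; "qpos": joint angles; "joint_velocities": joint speeds; "effort": joint torques, N m; "tool_pos": TCP position; "tool_rot": TCP orientation; "force": force on the tool from outside, world axes, zero at the start; "wrist_torque": the same for the moment, N m; "grip_width": finger opening in m; "grasp_force": force on a finger pad.
Only numpy, scipy, OpenCV 4.12 (cv2) and the standard library are available. Lean on these libraries where they do the work, as an engineer would, in place of code of your own. Each camera call takes 0.05 s, during which the arm holds its last target. There are 200 camera calls.

TASK

Clear the cutting area: with the fingertips on top of the cardboard mailing tube, roll it across the green cutting mat until it lies at rest wholly on the yellow parking band, lengthwise with it. Roll it, do not drag it, grasp it or lift it, keep the fingertips above the tube's middle, and leave the eraser, the sharpener, the highlighter and the blue tape where they are; then let go of everything.

Things in the scene. Friction and masses are not known exactly. Their poses are not given: they have to be found in the camera images.
- mailing_tube: Cardboard mailing tube, white end caps, paper label: a cylinder 52 mm across, 180 mm long, about 140 g. Origin mid-axis, 26 mm above the mat (top line 55 mm above the desk). x = its long axis, roughly along world x; z = out through the label, up at the start, turns as it rolls. Rolls freely, slight rolling resistance; driven by a fingertip on top it travels half as far as the fingertip.
- parking_band: Flat yellow tape band with black edges stuck on the mat (no height to feel), 80 mm wide along its y and 240 mm long along its x. Origin at its centre, on the mat's top. The tube lies on it lengthwise, x along x. It may be to the left or to the right of the tube, 100 to 180 mm away.
- cutting_mat: Green cutting mat fixed to the desk, 260 mm along its x, 420 mm along its y, 3 mm thick. Origin at the centre of its underside.
- eraser: Green and white eraser 19x38x12 mm lying loose near the left (+y) end of the mat; origin at the centre of its underside. Leave it alone.
- sharpener: Metal pencil sharpener 15x25x13 mm lying loose near the right (-y) end of the mat; origin at the centre of its underside. Leave it alone.
- highlighter: Yellow highlighter 120x17x16 mm lying loose on the desk right of the mat; origin at the centre of its underside. Leave it alone.
- blue_tape: Roll of tape in a blue case, 62x75x24 mm, lying loose on the desk behind the mat; origin at the centre of its underside. Leave it alone.

How it is judged (in metres and radians):
On the way:
1. the tube has rolled about half a turn: its label has gone underneath (angle between mailing_tube's own z axis and vertical above 2.4 rad), for 0.02 s.
At the end, for the whole second after the job is handed in: the tube lies at rest (under 10 mm/s) on the mat, its middle within 15 mm of the band's centre line across the band and within 35 mm along it, and its axis within 0.2 rad of the band's length (y of mailing_tube in the frame of parking_band between -0.015 and 0.015 m and x of mailing_tube in the frame of parking_band between -0.035 and 0.035 m and z of mailing_tube in the frame of parking_band below 0.03 m and angle between the x axis of mailing_tube and the x axis of parking_band, either way round below 0.2 rad and linear speed of mailing_tube below 0.01 m/s); the robot touches nothing.
It fails at once if the tube was lifted more than 8 mm (z of mailing_tube in the frame of cutting_mat above 0.037 m).
It fails at once if the fingertips reached down beside the tube, below its middle, while touching it (contact force between the fingers and mailing_tube above 0.3 N and height (world z) of the grasp point below 0.045 m).
It fails at once if the eraser, sharpener, highlighter or blue tape was moved more than 12 mm (distance of any of eraser, sharpener, highlighter, blue_tape from where it was at the start of the episode above 0.012 m).
It also fails if it takes over 61 s, if anything falls off the work surface, if the arm or the gripper's body presses on something with over 40 N, if the wrist force passes 120 N, or if a joint passes its speed limit or range.

## Working session

There is one attempt and no reset: what is moved stays moved. The work goes in short steps, Python scripts to look and compute and a tool call to move; the robot and the scene stay as the last step left them, time stands still between calls to the robot, and variables do not carry over. Pictures are saved under pics/ and viewed, at most 10 in all, crops included, and the job is handed in when it is done.

Besides the shell and the picture viewer there is one more tool, called after "Emit:" by a JSON object that holds its "method" and its "body", one argument or row to a line. apply_moves: Moves the arm, as the interface text tells. Shifts and turns lie within -1 to 1; 1 stands for 0.2 m of shift or 1.5 rad of turn. Its arguments: {"type":"object","properties":{"moves":{"type":"array","items":{"type":"array","items":{"type":"number","minimum":-1,"maximum":1}}},"grip_force":{"type":"number"}},"required":["moves"]}

```bash
mkdir -p pics; cat > h.py <<'E'
import numpy as np, cv2
from scipy.spatial.transform import Rotation as R
from cell import env, viewer, boxes_of, masks_of
def ray(cam,px):
    c=viewer.get_calibration(cam); f=200/np.tan(np.radians(c['fov_y']/2))
    px=np.atleast_2d(px).astype(float)
    K=np.array([[f,0,c['cx']],[0,f,c['cy']],[0,0,1]])
    u=cv2.undistortPoints(px.reshape(-1,1,2),K,np.array([c['k1'],0,0,0.])).reshape(-1,2)
    d=np.c_[u[:,0],-u[:,1],-np.ones(len(u))]
    o=c['orientation']
    M=R.from_euler('xyz',o,degrees=True) if np.size(o)==3 else R.from_matrix(o)
    return np.array(c['position']),M.apply(d)
def at(cam,px,z):
    p,d=ray(cam,px); return p+d*((z-p[2])/d[:,2])[:,None]
def rect(cam,name,z):
    m=masks_of(cam,name)
    if not m: return None
    ys,xs=np.nonzero(m[0]['pixels']); w=at(cam,np.c_[xs,ys],z)[:,:2]
    return m[0]['conf'],cv2.minAreaRect((w*1000).astype(np.float32))
E
python3 - <<'E'
from h import *
print(env.get_obs()); print(viewer.get_calibration('top'))
for c in('scene','top'):
    im=viewer.read_camera(c); cv2.imwrite(f'pics/{c}.png',im[...,::-1])
    for n,z in [('mailing_tube',.03),('parking_band',.003),('cutting_mat',.003),('eraser',.01),('sharpener',.01),('highlighter',.01),('blue_tape',.02)]:
        print(c,n,rect(c,n,z))
E
```

```text
{'time_s': 0.0, 'qpos': array([-72.35850955,  18.43795133,  -4.01747737,  83.17341206,
         1.29817459,  78.54220273,  -3.25877582]), 'joint_velocities': array([ 0.07205838,  0.08553887, -0.00475778, -0.05289343,  0.02170197,
       -0.01269017, -0.06425396]), 'effort': array([ 9.40347900e-05, -4.91272581e+01, -4.03944310e-01, -3.12539828e+01,
       -6.40263199e-02,  4.35084407e-02,  1.66211571e-04]), 'tool_pos': array([0.18812435, 0.62160616, 0.22148743]), 'tool_rot': array([-1.79891863e+02,  8.26889719e-03,  1.63171938e+02]), 'force': array([-0.22084987, -0.18903255, -0.37299976]), 'wrist_torque': array([ 0.0348408 , -0.05478032, -0.03383729]), 'grasp_force': 0.0, 'grip_width': 0.08713442083052514}
{'fov_y': 51.617344547880556, 'cx': 322.99294663703597, 'cy': 201.8418865449304, 'k1': -0.03757798919418273, 'position': array([ 0.46834847, -0.05238744,  1.03037887]), 'orientation': array([  6.43870848,  -1.13284598, -89.25741598])}
scene mailing_tube (0.77, ((513.8603515625, 94.1768569946289), (232.52474975585938, 79.59123229980469), 5.255209922790527))
scene parking_band (0.79, 
[... 682 characters left out ...]
781), (185.53585815429688, 54.39987564086914), 5.4876017570495605))
top parking_band (0.9, ((514.951416015625, -58.34157180786133), (237.66952514648438, 79.825439453125), 3.911512851715088))
top cutting_mat (0.94, ((510.8932800292969, 16.932174682617188), (264.23406982421875, 420.7650146484375), 3.888960361480713))
top eraser (0.52, ((452.5648498535156, 187.1095428466797), (39.70628356933594, 20.459609985351562), 64.69515991210938))
top sharpener None
top highlighter (0.57, ((472.52838134765625, -367.7177734375), (18.08552360534668, 106.64311218261719), 85.10807037353516))
top blue_tape (0.89, ((726.50537109375, 140.94976806640625), (63.25800323486328, 65.88465881347656), 65.74596405029297))
```

View pics/top.png

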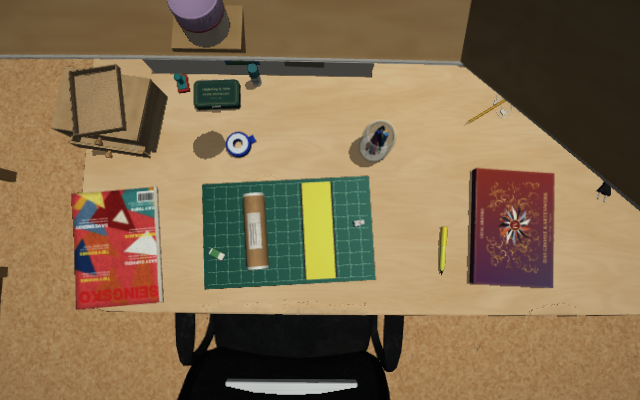

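View pics/scene.png

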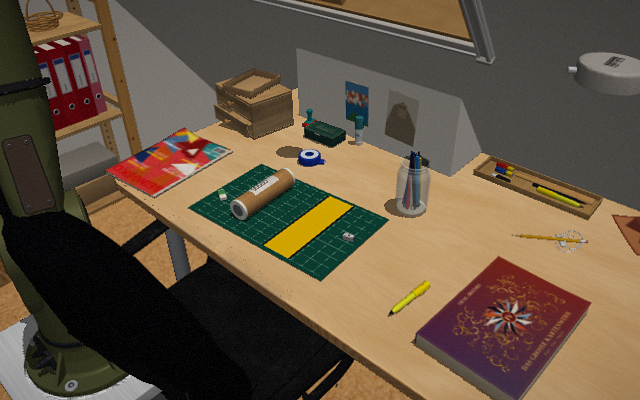

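The top view shows the tube at about (256,231) and the band at about (319,231). The sharpener is at (360,223) and the eraser at (216,253), both clear of the path. The measured sizes agree with those given. The tube is at (0.511, 0.092), yaw 5.5°. The band is at (0.515, -0.058), yaw 3.9°, so the roll is about 150 mm toward -y, in several strokes with shut fingers.

```bash
cat >> h.py <<'E'
def to(*pts):
    o=env.get_obs(); M=R.from_euler('xyz',o['tool_rot'],degrees=True)
    for p in pts: print(np.round(M.inv().apply(np.array(p)-o['tool_pos'])/.2,3))
E
python3 - <<'E'
from h import *
to((.511,.103,.222),(.35,.36,.222))
E
```

```text
[-2.296 -2.017  0.003]
[-1.154 -1.02   0.003]
```

Emit:
{"method": "apply_moves", "body": {
  "moves": [
    [-0.2,-0.17,0,0,0,0,0],
    [-0.4,-0.35,0,0,0,0,0],
    [-0.6,-0.53,0,0,0,0,0],
    [-0.8,-0.7,0,0,0,0,0],
    [-0.99,-0.87,0,0,0,0,0],
    [-0.99,-0.87,0,0,0,0,0]
  ]
}}

```text
time_s: 1.4
tool_pos: [0.3316, 0.3928, 0.2231]
tool_rot: [-180.0, 0.1, 162.7]
force: [0.0, 0.5, 0.4]
grip_width: 0.0474
grasp_force: 0.0
```

Emit:
{"method": "apply_moves", "body": {
  "moves": [
    [-0.2,-0.17,0,0,0,0,0],
    [-0.4,-0.35,0,0,0,0,0],
    [-0.6,-0.53,0,0,0,0,0],
    [-0.8,-0.7,0,0,0,0,0],
    [-0.99,-0.87,0,0,0,0,0],
    [-0.99,-0.87,0,0,0,0,0]
  ]
}}

```text
time_s: 2.0
tool_pos: [0.4693, 0.1687, 0.2231]
tool_rot: [-180.0, 0.1, 162.7]
force: [1.1, -0.4, 0.6]
grip_width: 0.0027
grasp_force: 0.0
```

Emit:
{"method": "apply_moves", "body": {
  "moves": [
    [-0.16,-0.14,0,0,0,-0.08,0],
    [-0.32,-0.28,0,0,0,-0.16,0],
    [-0.32,-0.28,0,0,0,-0.25,0],
    [-0.32,-0.28,0,0,0,-0.25,0],
    [-0.32,-0.28,0,0,0,-0.25,0],
    [-0.32,-0.28,0,0,0,-0.25,0],
    [-0.32,-0.28,0,0,0,-0.25,0]
  ]
}}

```text
time_s: 2.7
tool_pos: [0.5112, 0.1035, 0.2226]
tool_rot: [180.0, 0.0, -175.3]
force: [0.4, 0.9, 0.2]
grip_width: 0.0003
grasp_force: 0.0
```

```bash
python3 - <<'E'
from h import *
o=env.get_obs();print(o['time_s'],o['tool_pos'],o['tool_rot'],o['grip_width'],o['force'])
im=viewer.read_camera('wrist'); cv2.imwrite('pics/w1.png',im[...,::-1])
for n,z in [('mailing_tube',.03),('parking_band',.003)]: print(n,rect('wrist',n,z))
E
```

```text
2.7 [0.51118478 0.10352317 0.22258109] [ 1.79980092e+02  1.63555157e-03 -1.75295424e+02] 0.00032602323612501314 [0.44413341 0.93823623 0.18295591]
mailing_tube (0.6, ((512.9745483398438, 91.0775375366211), (190.81689453125, 54.76882553100586), 5.425038814544678))
parking_band (0.56, ((516.253662109375, -61.21141052246094), (242.246826171875, 82.47542572021484), 3.785001039505005))
```

View pics/w1.png

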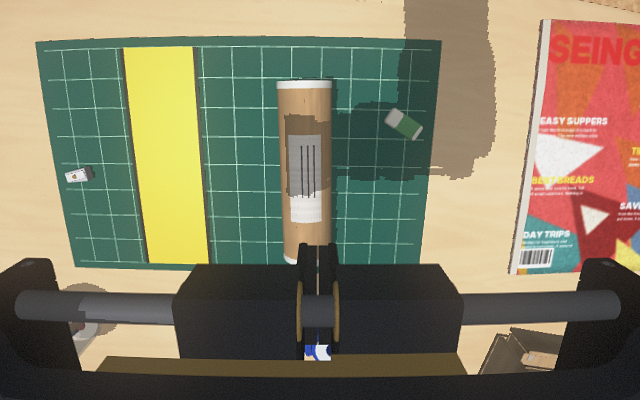

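The wrist view confirms it: the tube runs (305,80) to (305,262), the band is at (165,155), and the fingers are shut above the tube. Next I descend and press lightly.

Emit:
{"method": "apply_moves", "body": {
  "moves": [
    [0,-0.015,0.25,0,0,0,0],
    [0,-0.015,0.5,0,0,0,0],
    [0,-0.015,0.7,0,0,0,0],
    [0,-0.015,0.8,0,0,0,0],
    [0,-0.015,0.82,0,0,0,0],
    [0,-0.015,0.83,0,0,0,0],
    [0,-0.015,0.84,0,0,0,0],
    [0,-0.015,0.84,0,0,0,0],
    [0,-0.015,0.84,0,0,0,0]
  ]
}}

```text
time_s: 3.75
tool_pos: [0.5127, 0.0996, 0.0557]
tool_rot: [180.0, 0.1, -175.3]
force: [0.2, 1.0, -0.2]
grip_width: 0.0002
grasp_force: 0.0
```

Emit:
{"method": "apply_moves", "body": {
  "moves": [
    [0,0,0.004,0,0,0,0],
    [0,0,0.008,0,0,0,0],
    [0,0,0.012,0,0,0,0],
    [0,0,0.012,0,0,0,0]
  ]
}}

```text
time_s: 4.15
tool_pos: [0.5127, 0.1004, 0.0548]
tool_rot: [179.9, 0.1, -175.3]
force: [-5.2, 0.3, 15.4]
grip_width: 0.0004
grasp_force: 7.4
```

Emit:
{"method": "apply_moves", "body": {
  "moves": [
    [0,-0.01,-0.003,0,0,0,0],
    [0,-0.03,-0.003,0,0,0,0],
    [0,-0.05,-0.003,0,0,0,0],
    [0,-0.07,-0.003,0,0,0,0],
    [0,-0.09,-0.003,0,0,0,0],
    [0,-0.11,-0.003,0,0,0,0],
    [0,-0.13,-0.003,0,0,0,0],
    [0,-0.15,-0.003,0,0,0,0],
    [0,-0.16,-0.003,0,0,0,0],
    [0,-0.16,-0.003,0,0,0,0]
  ]
}}

```text
time_s: 5.15
tool_pos: [0.5158, 0.067, 0.0548]
tool_rot: [180.0, 0.2, -175.4]
force: [-2.6, -0.8, 10.1]
grip_width: 0.0001
grasp_force: 5.0
```

```bash
python3 - <<'E'
from h import *
for c in ('top','scene'):
    viewer.read_camera(c); print(rect(c,'mailing_tube',.03))
E
```

```text
None
(0.68, ((509.9117431640625, 77.24980163574219), (221.4162139892578, 75.80229187011719), 5.057110786437988))
```

Emit:
{"method": "apply_moves", "body": {
  "moves": [
    [0,0,-0.03,0,0,0,0],
    [0,0,-0.05,0,0,0,0],
    [0,0.05,-0.05,0,0,0,0],
    [0,0.09,-0.05,0,0,0,0],
    [0,0.09,-0.02,0,0,0,0],
    [0,0.09,-0.005,0,0,0,0],
    [0,0.09,0,0,0,0,0],
    [0,0.09,0,0,0,0,0],
    [0,0.08,0,0,0,0,0],
    [0,0.06,0,0,0,0,0],
    [0,0.04,0,0,0,0,0],
    [0,0.02,0,0,0,0,0],
    [0,0,0,0,0,0,0],
    [0,-0.025,0,0,0,0,0],
    [0,-0.05,0,0,0,0,0],
    [0,-0.075,0,0,0,0,0],
    [0,-0.1,0,0,0,0,0],
    [0,-0.12,0,0,0,0,0],
    [0,-0.13,0,0,0,0,0],
    [0,-0.13,0,0,0,0,0]
  ]
}}

```text
time_s: 7.35
tool_pos: [0.5172, 0.0401, 0.054]
tool_rot: [-180.0, 0.1, -175.4]
force: [-2.8, -2.1, 11.9]
grip_width: 0.0005
grasp_force: 6.1
```

```bash
python3 - <<'E'
from h import *
for c in ('top','scene'):
    viewer.read_camera(c); print(rect(c,'mailing_tube',.03))
E
```

```text
(0.44, ((439.9111022949219, 23.262292861938477), (23.78196907043457, 4.785737037658691), 1.2907689809799194))
(0.57, ((510.51800537109375, 54.08622360229492), (218.95489501953125, 75.12505340576172), 5.78391695022583))
```

Emit:
{"method": "apply_moves", "body": {
  "moves": [
    [0,0,-0.03,0,0,0,0],
    [0,0,-0.05,0,0,0,0],
    [0,0.06,-0.05,0,0,0,0],
    [0,0.11,-0.05,0,0,0,0],
    [0,0.11,-0.02,0,0,0,0],
    [0,0.11,-0.005,0,0,0,0],
    [0,0.11,0,0,0,0,0],
    [0,0.11,0,0,0,0,0],
    [0,0.1,0,0,0,0,0],
    [0,0.08,0,0,0,0,0],
    [0,0.06,0,0,0,0,0],
    [0,0.04,0,0,0,0,0],
    [0,0.02,0,0,0,0,0],
    [0,-0.005,0,0,0,0,0],
    [0,-0.03,0,0,0,0,0],
    [0,-0.055,0,0,0,0,0],
    [0,-0.08,0,0,0,0,0],
    [0,-0.1,0,0,0,0,0],
    [0,-0.11,0,0,0,0,0],
    [0,-0.11,0,0,0,0,0]
  ]
}}

```text
time_s: 9.55
tool_pos: [0.5192, 0.0181, 0.0543]
tool_rot: [-180.0, 0.1, -175.4]
force: [-2.6, -2.2, 14.1]
grip_width: 0.0002
grasp_force: 7.0
```

Emit:
{"method": "apply_moves", "body": {
  "moves": [
    [0,0,-0.03,0,0,0,0],
    [0,0,-0.05,0,0,0,0],
    [0,0.06,-0.05,0,0,0,0],
    [0,0.11,-0.05,0,0,0,0],
    [0,0.11,-0.02,0,0,0,0],
    [0,0.11,-0.005,0,0,0,0],
    [0,0.11,0,0,0,0,0],
    [0,0.11,0,0,0,0,0],
    [0,0.1,0,0,0,0,0],
    [0,0.08,0,0,0,0,0],
    [0,0.06,0,0,0,0,0],
    [0,0.04,0,0,0,0,0],
    [0,0.02,0,0,0,0,0],
    [0,-0.005,0,0,0,0,0],
    [0,-0.03,0,0,0,0,0],
    [0,-0.055,0,0,0,0,0],
    [0,-0.08,0,0,0,0,0],
    [0,-0.1,0,0,0,0,0],
    [0,-0.11,0,0,0,0,0],
    [0,-0.11,0,0,0,0,0]
  ]
}}

```text
time_s: 11.55
tool_pos: [0.5209, -0.0039, 0.0546]
tool_rot: [-180.0, 0.1, -175.4]
force: [-4.4, -2.5, 16.6]
grip_width: 0.0006
grasp_force: 8.0
```

```bash
python3 - <<'E'
from h import *
for c in ('wrist','scene'):
    im=viewer.read_camera(c); print(rect(c,'mailing_tube',.03)); cv2.imwrite(f'pics/b_{c}.png',im[...,::-1])
E
```

```text
(0.65, ((512.8062744140625, 3.8298912048339844), (173.99171447753906, 52.35411834716797), 5.192934989929199))
(0.7, ((510.57244873046875, 5.520343780517578), (207.4066925048828, 71.58879852294922), 5.494272232055664))
```

View pics/b_scene.png

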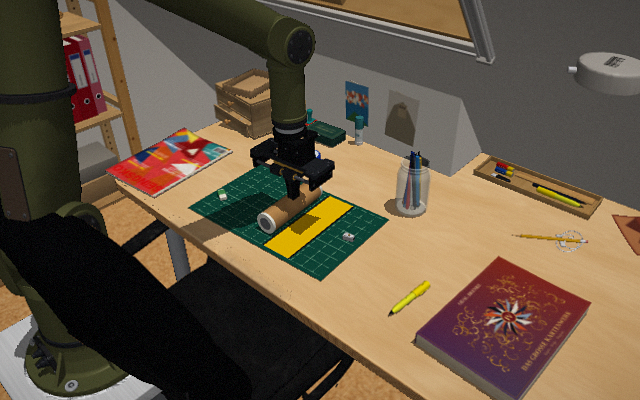

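The tube is at (287,207) with the label turned away, rolling evenly just short of the band. It is at y ≈ 0.004, so about 63 mm remain, in three strokes.

Emit:
{"method": "apply_moves", "body": {
  "moves": [
    [0,0,-0.03,0,0,0,0],
    [0,0,-0.05,0,0,0,0],
    [0,0.05,-0.05,0,0,0,0],
    [0,0.09,-0.05,0,0,0,0],
    [0,0.09,-0.02,0,0,0,0],
    [0,0.09,-0.005,0,0,0,0],
    [0,0.09,-0.001,0,0,0,0],
    [0,0.09,-0.001,0,0,0,0],
    [0,0.08,-0.001,0,0,0,0],
    [0,0.06,-0.001,0,0,0,0],
    [0,0.04,-0.001,0,0,0,0],
    [0,0.02,-0.001,0,0,0,0],
    [0,0,-0.001,0,0,0,0],
    [0,-0.025,-0.001,0,0,0,0],
    [0,-0.05,-0.001,0,0,0,0],
    [0,-0.07,-0.001,0,0,0,0],
    [0,-0.09,-0.001,0,0,0,0],
    [0,-0.11,-0.001,0,0,0,0],
    [0,-0.12,-0.001,0,0,0,0],
    [0,-0.12,-0.001,0,0,0,0]
  ]
}}

```text
time_s: 13.75
tool_pos: [0.5227, -0.0279, 0.0544]
tool_rot: [-180.0, 0.1, -175.4]
force: [-3.9, -3.0, 13.5]
grip_width: 0.0005
grasp_force: 6.5
```

Emit:
{"method": "apply_moves", "body": {
  "moves": [
    [0,0,-0.03,0,0,0,0],
    [0,0,-0.05,0,0,0,0],
    [0,0.06,-0.05,0,0,0,0],
    [0,0.105,-0.05,0,0,0,0],
    [0,0.105,-0.02,0,0,0,0],
    [0,0.105,-0.005,0,0,0,0],
    [0,0.105,-0.001,0,0,0,0],
    [0,0.105,-0.001,0,0,0,0],
    [0,0.095,-0.001,0,0,0,0],
    [0,0.075,-0.001,0,0,0,0],
    [0,0.055,-0.001,0,0,0,0],
    [0,0.035,-0.001,0,0,0,0],
    [0,0.015,-0.001,0,0,0,0],
    [0,-0.01,-0.001,0,0,0,0],
    [0,-0.035,-0.001,0,0,0,0],
    [0,-0.055,-0.001,0,0,0,0],
    [0,-0.075,-0.001,0,0,0,0],
    [0,-0.095,-0.001,0,0,0,0],
    [0,-0.105,-0.001,0,0,0,0],
    [0,-0.105,-0.001,0,0,0,0]
  ]
}}

```text
time_s: 15.75
tool_pos: [0.5246, -0.0488, 0.0547]
tool_rot: [-179.9, 0.1, -175.4]
force: [-3.4, -0.4, 12.2]
grip_width: 0.0001
grasp_force: 6.5
```

```bash
python3 - <<'E'
from h import *
for c in ('wrist','scene'):
    im=viewer.read_camera(c); print(rect(c,'mailing_tube',.03))
E
```

```text
(0.85, ((517.0277099609375, -40.13636779785156), (174.46697998046875, 52.737770080566406), 5.800339221954346))
(0.67, ((512.7972412109375, -38.751441955566406), (205.90774536132812, 69.793212890625), 4.807389736175537))
```

Emit:
{"method": "apply_moves", "body": {
  "moves": [
    [0,0,-0.03,0,0,0,0],
    [0,0,-0.05,0,0,0,0],
    [0,0.05,-0.05,0,0,0,0],
    [0,0.095,-0.05,0,0,0,0],
    [0,0.095,-0.02,0,0,0,0],
    [0,0.095,-0.005,0,0,0,0],
    [0,0.095,-0.001,0,0,0,0],
    [0,0.095,-0.001,0,0,0,0],
    [0,0.085,-0.001,0,0,0,0],
    [0,0.065,-0.001,0,0,0,0],
    [0,0.045,-0.001,0,0,0,0],
    [0,0.025,-0.001,0,0,0,0],
    [0,0.005,-0.001,0,0,0,0],
    [0,-0.015,-0.001,0,0,0,0],
    [0,-0.035,-0.001,0,0,0,0],
    [0,-0.055,-0.001,0,0,0,0],
    [0,-0.075,-0.001,0,0,0,0],
    [0,-0.09,-0.001,0,0,0,0],
    [0,-0.095,-0.001,0,0,0,0],
    [0,-0.095,-0.001,0,0,0,0]
  ]
}}

```text
time_s: 17.95
tool_pos: [0.5261, -0.0676, 0.0549]
tool_rot: [-180.0, 0.1, -175.4]
force: [-3.6, -1.7, 12.6]
grip_width: 0.0007
grasp_force: 6.6
```

Emit:
{"method": "apply_moves", "body": {
  "moves": [
    [0,0,0,0,0,0,0],
    [0,0,0,0,0,0,0],
    [0,0,-0.01,0,0,0,0],
    [0,0,-0.03,0,0,0,0],
    [0,0,-0.2,0,0,0,0],
    [0,0,-0.4,0,0,0,0],
    [0,0,-0.6,0,0,0,0],
    [0,0,-0.8,0,0,0,0],
    [0,0,-0.8,0,0,0,0],
    [0,0,-0.8,0,0,0,0],
    [0,0,-0.8,0,0,0,0],
    [0,0,-0.8,0,0,0,0],
    [0,0,-0.8,0,0,0,0]
  ]
}}

```text
time_s: 19.25
tool_pos: [0.5245, -0.0661, 0.212]
tool_rot: [-180.0, -0.1, -175.3]
force: [-0.1, 0.6, 0.1]
grip_width: 0.0003
grasp_force: 0.0
```

```bash
python3 - <<'E'
from h import *
for c in ('wrist','scene','wrist'):
    im=viewer.read_camera(c); print([(n,rect(c,n,z)) for n,z in(('mailing_tube',.03),('parking_band',.003),('cutting_mat',.003))]); cv2.imwrite(f'pics/c_{c}.png',im[...,::-1])
E
```

```text
[('mailing_tube', (0.66, ((524.0445556640625, -60.33013916015625), (182.8719940185547, 52.436038970947266), 5.188724517822266))), ('parking_band', (0.8, ((512.4320068359375, -60.87484359741211), (232.27081298828125, 81.20429992675781), 3.7796871662139893))), ('cutting_mat', (0.83, ((510.89068603515625, 14.631378173828125), (260.5904541015625, 422.0657043457031), 3.570056676864624)))]
[('mailing_tube', None), ('parking_band', None), ('cutting_mat', (0.94, ((509.5351867675781, 17.36273193359375), (262.2887878417969, 423.89288330078125), 4.03302526473999)))]
[('mailing_tube', (0.89, ((524.0824584960938, -60.46043395996094), (185.33547973632812, 52.58891296386719), 5.292137622833252))), ('parking_band', (0.69, ((513.1689453125, -60.143829345703125), (235.1675262451172, 81.71842956542969), 3.687497138977051))), ('cutting_mat', (0.69, ((509.33489990234375, 14.528518676757812), (259.4002685546875, 421.1459655761719), 3.531907558441162)))]
```

View pics/c_wrist.png

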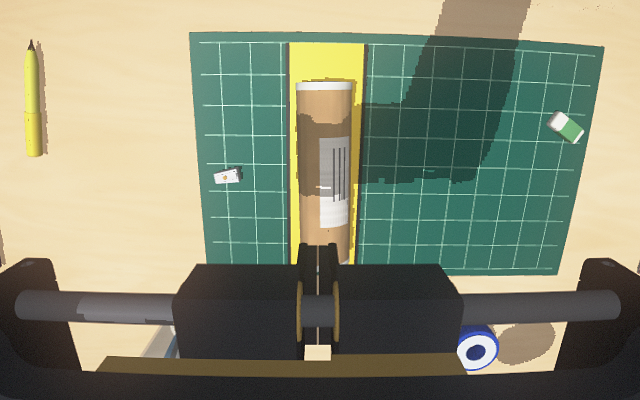

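The tube rests on the band, at (325,170) within band columns 288–367. Its offset is about 1 mm across the band and 8–11 mm along it, with 1.5° of yaw. Its position did not change between the two wrist pictures, the gripper is clear, and the eraser and sharpener look undisturbed.

```bash
python3 -c "
from h import *
print(env.sign_off())"
```

```text
the job is handed in; nothing more can be done
None
```

The tube was rolled nearly a full turn onto the yellow band and rests there, about 1 mm off its centre line and 1.5° off its direction. The gripper is clear, nothing else was touched, and the job was handed in at about 19 s, though the hand-in returned no verdict.

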